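Close the lamp carton and slide it to the taping stop

ROBOT

A 6-joint arm with a two-finger parallel gripper is mounted at the origin on the work surface. World frame = base frame: x ahead of the robot, y to its left, z up, the work surface at z = 0. Lengths are in m, angles in rad, forces in N, time in s.
With the tool pointing down it reaches from about 0.375 to 0.975 m from the base axis. Payload 3.8 kg.
Tool frame: the origin (TCP) lies at the centre of the arm's flange, where the gripper is bolted on; the fingertips stand 173 mm ahead of it and the grasp point (between the pads) lies 155 mm ahead of it (bot.tip_reach is the distance from the TCP to the fingertips, in m); z points along the fingers, y is the line along which they close (so a half turn about z gives the same grasp; the last joint's range is limited). The gripper opens to 85 mm and grips with 20 to 120 N. Pads are 22 mm wide; open, the fingers measure 114 mm over their backs; the gripper's body (76 mm by 85 mm) begins 54 mm behind the grasp point. The pads swing forward as they close: fully open they stand 13 mm farther back than shut.
Start: joints at [1.174, 0.264, 1.604, -0, 1.274, -0.037], TCP at [0.238, 0.632, 0.405] pointing down, gripper open.
Joint ranges: [-2.63, 2.63], [-0.94, 2.18], [0.31, 2.57], [-1.31, 4.45], [0, 2.66], [-2.55, 2.55]. Speed limits (rad/s): [2.57, 2.57, 3.14, 3.14, 3.14, 3.14].

INTERFACE

Orientations are given as a rotation vector (axis times angle).
In Python, from workcell import bot gives the robot as it stands.
- The arm moves only by the tool drive_tool, never from a script. Its arguments are lists of equal length, an entry for each row: "claw": the finger opening in mm, from 0 to 85.4; "slide": the shift along the world's x, y, z each as a share of 0.5 m, from -1 to 1, a list of three; "yaw": the turn about the world's z as a share of 180 degrees, from -1 to 1. A call has 1 to 8 rows; each row is the pose to reach, as a shift and turn from the pose commanded when the call began, turning the shorter way round; what a row does not reach only later rows make up. A row lasts 1/12 s, in which the tool goes at most 41.7 mm and 7.16 degrees, less where a joint would pass 70% of its speed; a pose out of reach is approached as far as the arm can. A call with a number of a shift or a turn outside -1 to 1 is refused whole. A call with a gripper value outside its range is refused whole. The fingers move at their own pace and stop on an object; "newtons" is the grip in N (left out, the last holds). Time passes only in rows, so rows that repeat a pose let the fingers close. It gives the time, the measured TCP pose, the force, the opening and the grip force at its end, in the units of the state.
- bot.read_state(): the state, without advancing time (a new reading comes with each control period).
- bot.read_camera(name): name is "scene" or "top"; returns a dict with "color" (480x640x3 uint8, red, green, blue), "depth" (480x640 float32, m along the optical axis (not along the pixel's ray), 0 where there is no reading), "mtx" (3x3 intrinsics, pixels), "k1" (the pictures are not rectified: a ray, as slopes to the right and down, at radius r is drawn at 1 + k1 r^2 times it, then the intrinsics apply), "eye" and "rotation" of the camera in the world. Camera axes: x right, y up, looking along -z (the intrinsics and any distortion apply to the point x, -y, -z); pixel columns grow to the right and rows downward; lengths in m; the calibration is good to about 2 mm. A picture is of the moment at which its call begins.
- bot.finish_job(): hands the job in; it is judged then, once.
The state is a dict: "time": time; "q": joint angles; "joint_vel": joint speeds; "joint_torque": joint torques, N m; "tool_pos": TCP position; "tcp_rot": TCP orientation; "wrist_force": force on the tool from outside, world axes, zero at the start; "torque": the same for the moment, N m; "width": opening from 0.0 (shut) to 1.0 (fully open); "grip_force": force on a finger pad.
Only numpy, scipy, OpenCV 4.12 (cv2) and the standard library are available. Lean on these libraries where they do the work, as an engineer would, in place of code of your own. Each camera call takes 0.05 s, during which the arm holds its last target. There are 200 camera calls.

TASK

Close the open parts carton: fold its two small end flaps fully down first, and only then the large cover over them. Then slide the closed carton along the bench, without lifting it, until one of its short ends sits squarely against the fixed aluminium end stop, with that whole end within the length of the bar. Leave the spray can, the tape roll and the heat gun where they are.

Things in the scene. Friction and masses are not known exactly. Their poses are not given: they have to be found in the camera images.
- carton: Loose brown carton with a lamp unit packed inside, 0.6 to 0.95 kg; 120 mm along x, 180 mm along y, walls 80 mm high, 4 mm thick (89 mm high when closed). Origin: centre of its underside, z up. Short ends: faces at y = +90 and -90 mm. The cover hinges on the +x side, away from the robot. Slides on the bench under a push of some 10 N or less.
- left_flap (a joint): Small cardboard end flap at the carton's +y end, 114 mm wide (x), 65 mm from hinge to free edge, 4 mm thick. Hinge along x through carton point (0, 90, 80) mm; closed, it points to -y, top at 84 mm. Crease stays where left (about 0.03 N m to turn, no spring). 0 = closed flat, 1.57 = upright, more = leaning outward. Starts at 1.5 to 2.2.
- right_flap (a joint): End flap at the carton's -y end, mirror image of the left one (114 x 65 x 4 mm). Hinge along x through carton point (0, -90, 80) mm; closed, it points to +y, top at 84 mm. Crease stays where left (about 0.03 N m to turn, no spring). 0 = closed flat, 1.57 = upright, more = leaning outward. Starts at 1.5 to 2.2.
- cover (a joint): Large cardboard cover, 180 mm wide (y), 120 mm from hinge to free edge, 4 mm thick. Hinge along y through carton point (60, 0, 85) mm; closed, it points to -x over both end flaps, top at 89 mm. Crease stays where left (about 0.06 N m to turn, no spring). 0 = closed flat, 1.57 = upright, more = leaning outward. Starts at 1.6 to 2.0.
- end_stop: Fixed aluminium bar on the bench, left or right of the carton: 200 mm along its x, 20 mm thick along its y, 40 mm high, two dark bolt heads on top. Origin: centre of its underside. The long side facing the carton is the stop face, 10 mm from the origin: a carton flush on it has its centre 100 mm from the bar's centre plane.
- spray_can: Bystander: upright spray can, 66 mm in diameter, 190 mm high, loose, on the other side of the carton from the end stop. Origin at the centre of its underside.
- tape_roll: Bystander: roll of tape lying flat, 100 mm outside diameter, 48 mm high, beyond the carton. Origin at the centre of its underside.
- heat_gun: Bystander: black heat gun lying on its side, about 190 mm long (along its x, steel nozzle to +x) and 160 mm across with its handle (to +y), 72 mm high, beyond the carton. Origin under its barrel.
There are look-alikes about, which are no part of the job. What is shaped like the carton but purple is not meant. What is meant by the end_stop is not green, and is the larger of those in its own colour.

How it is judged:
On the way, in this order (a step that is already met when the one before it is completed fails the run):
1. both end flaps are folded down (value of joint each of left_flap, right_flap below 0.12 rad and value of joint cover above 0.5 rad), for 0.1 s.
2. the cover is folded down over them (value of joint each of left_flap, right_flap below 0.12 rad and value of joint cover below 0.1 rad), for 0.1 s.
3. the closed carton is slid against the end stop (y of carton in the frame of end_stop between -0.112 and 0.112 m and x of carton in the frame of end_stop between -0.045 and 0.045 m and angle between the y axis of carton and the y axis of end_stop, either way round below 0.1 rad), for 0.2 s.
At the end, for the whole second after the job is handed in: End flaps within 0.12 rad, cover within 0.10 rad of closed. Carton flat, at rest, a short end on the stop: its centre at most 112 mm from the bar's centre plane (flush is 100), at most 45 mm from the bar's middle along it, within 0.10 rad of square (all of step 2 and all of step 3 and height (world z) of carton below 0.01 m and angle between carton's own z axis and vertical below 0.06 rad and linear speed of carton below 0.02 m/s); the robot touches nothing.
It fails at once if the cover is folded over while an end flap still stands open (value of joint cover below 0.4 rad and value of joint any of left_flap, right_flap above 0.4 rad).
It fails at once if the carton is lifted or tipped instead of slid (height (world z) of carton above 0.03 m or angle between carton's own z axis and vertical above 0.3 rad).
It fails at once if a bystander is moved or knocked over (distance of any of spray_can, tape_roll, heat_gun from where it was at the start of the episode above 0.03 m or angle between spray_can's own z axis and vertical above 0.5 rad).
It also fails if it takes over 64 s, if anything falls off the work surface, if the arm or the gripper's body presses on something with over 40 N, if the wrist force passes 120 N, or if a joint passes its speed limit or range.

## Working session

There is one attempt and no reset: what is moved stays moved. The work goes in short steps, Python scripts to look and compute and a tool call to move; the robot and the scene stay as the last step left them, time stands still between calls to the robot, and variables do not carry over. Pictures are saved under pics/ and viewed, at most 10 in all, crops included, and the job is handed in when it is done.

Besides the shell and the picture viewer there is one more tool, called after "Call:" by a JSON object that holds its "fn" and its "kwargs". drive_tool: Moves the arm, as the interface text tells. Shift numbers are shares of 0.5 m and turn numbers shares of 180 degrees, none past 1 either way. Its arguments: {"type":"object","properties":{"claw":{"type":"array","items":{"type":"number"}},"slide":{"type":"array","items":{"type":"array","items":{"type":"number"}}},"yaw":{"type":"array","items":{"type":"number"}},"newtons":{"type":"number"}},"required":["claw","slide","yaw"]}

```bash
mkdir -p pics
cat > h.py <<'E'
import numpy as np, cv2
from workcell import bot
def cam(n):
    c=bot.read_camera(n); return c
def cloud(c):
    h,w=c["depth"].shape
    u,v=np.meshgrid(np.arange(w),np.arange(h))
    K=np.array(c["mtx"],float)
    p=cv2.undistortPoints(np.stack([u,v],-1).reshape(-1,1,2).astype(np.float64),K,np.array([c["k1"],0,0,0.]),None).reshape(h,w,2)
    d=c["depth"]
    P=np.stack([p[...,0]*d,-p[...,1]*d,-d],-1)
    return P@np.array(c["rotation"]).T+np.array(c["eye"])
E
python3 - <<'E'
from h import *
for n in("scene","top"):
    c=cam(n); cv2.imwrite(f"pics/{n}0.png",c["color"][...,::-1]); np.savez(f"{n}0.npz",P=cloud(c),col=c["color"],d=c["depth"])
    print(n,c["eye"],c["k1"],c["mtx"])
print(bot.read_state())
E
```

```text
Traceback (most recent call last):
  File "h.py", line 12, in cloud
    return P@np.array(c["rotation"]).T+np.array(c["eye"])
           ~~~~~~~~~~~~~~~~~~~~~~~~~~~^~~~~~~~~~~~~~~~~~~
ValueError: operands could not be broadcast together with shapes (480,640) (3,)
```

View pics/scene0.png

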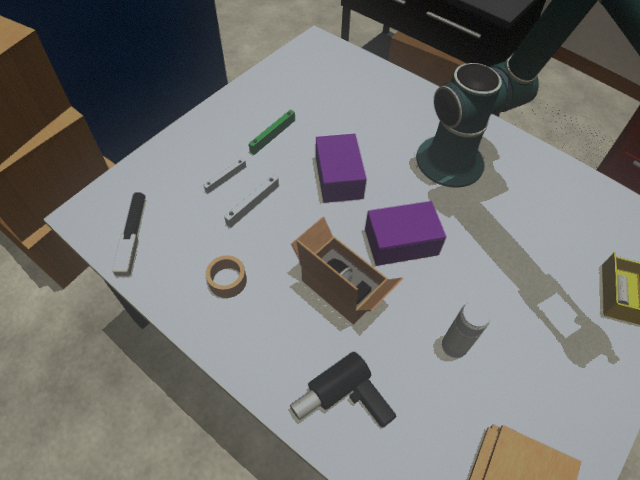

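The scene shows the open brown carton at (345,275). Purple look-alikes are at (340,165) and (405,232). The bars are large aluminium (252,200), small aluminium (225,175) and green (272,131). The can is at (465,332), the tape at (226,275) and the heat gun at (345,390).

```bash
sed -i 's/np.array(c\["rotation"\]).T/cv2.Rodrigues(np.array(c["rotation"],float))[0].T/' h.py
python3 - <<'E'
from h import *
for n in("scene","top"):
    c=cam(n); cv2.imwrite(f"pics/{n}1.png",c["color"][...,::-1]); np.savez(f"{n}0.npz",P=cloud(c),col=c["color"],d=c["depth"])
    print(n,c["eye"],c["rotation"],c["k1"])
P=np.load("scene0.npz")["P"]
for u,v in[(252,200),(225,175),(272,131),(340,165),(405,232),(465,332),(226,260),(345,380),(560,100),(100,300),(200,350)]:print(u,v,P[v,u].round(3))
print(bot.read_state())
E
```

```text
scene [1.07362798 0.32525576 1.1185005 ] [0.32071511 0.63628351 2.18560824] -0.12052498697900087
top [ 0.37028727 -0.05477932  1.41112748] [ 0.08970394 -0.08820929 -1.55819815] -0.05680297836541391
252 200 [ 0.529 -0.341  0.037]
225 175 [ 0.506 -0.476  0.024]
272 131 [ 0.288 -0.485  0.035]
340 165 [ 0.303 -0.206  0.087]
405 232 [0.378 0.065 0.089]
465 332 [0.553 0.328 0.151]
226 260 [ 0.716 -0.255  0.04 ]
345 380 [0.777 0.179 0.068]
560 100 [-1.621  0.051 -0.753]
100 300 [ 0.953 -0.966 -0.757]
200 350 [ 0.924 -0.147 -0.003]
{'time': 0.15, 'q': array([ 1.17410636e+00,  2.64643195e-01,  1.60510707e+00,  5.76645465e-06,
        1.27372469e+00, -3.69009516e-02]), 'joint_vel': array([-1.32012740e-03, -2.89411466e-03, -6.75575196e-03,  1.46180170e-03,
       -1.57309656e-04,  4.30638476e-05]), 'joint_torque': array([ 1.05131865e-03, -5.15901303e+01, -3.67958772e+01, -9.81359267e-05,
        7.89076905e-03, -1.22590228e-05]), 'tool_pos': array([0.23754759, 0.63152774, 0.40357996]), 'tcp_rot': array([-5.62040894e-01, -3.09049001e+00,  2.88525057e-03]), 'wrist_force': array([ 0.29944908, -0.56240665, -0.09244206]), 'torque': array([-0.05517805,  0.00128789, -0.01782824]), 'grip_force': 0.0, 'width': 0.998921514864061}
```

View pics/top1.png

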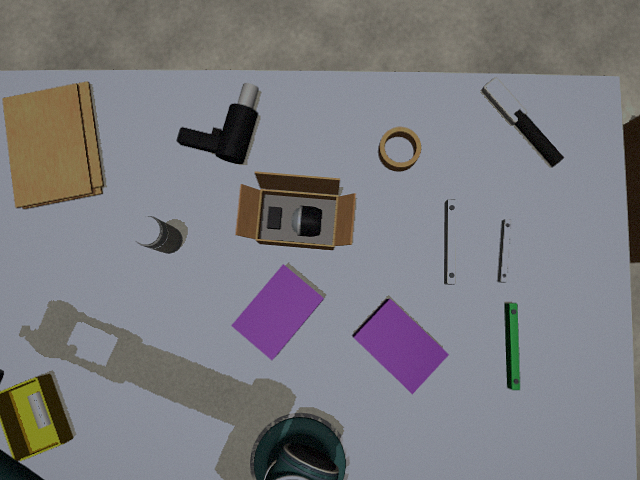

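The top view shows the brown carton at (300,215) with its cover leaning to +x. The large grey bar is at (450,242), the smaller one at (504,250), and the green one at (513,345). Next I measure.

Run:
```python
from h import *
def rect(pts): 
    r=cv2.minAreaRect((pts[:,:2]*1000).astype(np.float32)); return np.round(r[0],1),np.round(r[1],1),round(r[2],1)
for n in("top","scene"):
    z=np.load(f"{n}0.npz");P=z["P"];col=z["col"].astype(int);X,Y,Z=np.moveaxis(P,-1,0)
    print(n,"table z",np.median(Z[(abs(X-.6)<.3)&(abs(Y)<.5)&(abs(Z)<.02)]))
    m=(abs(X-.53)<.14)&(abs(Y+.345)<.06)&(Z>.03)&(Z<.05); print("bar",m.sum(),rect(P[m]),P[m].min(0).round(3),P[m].max(0).round(3))
    m=(abs(X-.53)<.2)&(abs(Y+.476)<.05)&(Z>.012)&(Z<.05); print("small",m.sum(),rect(P[m]))
    brown=(col[...,0]>col[...,2]*1.4)&(col[...,0]-col[...,2]>25)&(col[...,1]<col[...,0]*.9)
    B=brown&(abs(X-.58)<.17)&(abs(Y-.0)<.22)&(Z>.01)
    m=B&(Z>.074)&(Z<.086);print("rim",m.sum(),rect(P[m]))
    for lo in range(10,200,10):
        m=B&(Z>lo/1000)&(Z<=lo/1000+.01)
        if m.sum():print(lo,m.sum(),P[m].min(0)[:2].round(3),P[m].max(0)[:2].round(3))
    for nm,cx,cy in(("can",.553,.328),("tape",.716,-.255),("gun",.777,.179)):
        m=(np.hypot(X-cx,Y-cy)<.11)&(Z>.015);print(nm,P[m].min(0).round(3),P[m].max(0).round(3))
    pur=(col[...,0]>col[...,1]*1.5)&(col[...,2]>col[...,1]*1.5)&(Z>.08)
    for s in(0,1):
        m=pur&((Y>-.07) if s else (Y<-.07))&(X<.6);r=cv2.minAreaRect((P[m][:,:2]*1000).astype(np.float32));print("purple",cv2.boxPoints(r).round().tolist())
c=cv2.imread("pics/top1.png");cv2.imwrite("pics/crop.png",cv2.resize(c[150:300,210:550],None,fx=2.3,fy=2.3,interpolation=cv2.INTER_CUBIC))
```

```text
top table z 0.0005983600906391828
bar 786 (array([ 522.5, -349.4]), array([ 22.2, 200. ]), 89.2) [ 0.422 -0.362  0.03 ] [ 0.623 -0.337  0.049]
small 778 (array([ 453.6, -481.7]), array([246.7,  35.4]), 2.2)
rim 640 (array([567.9,  13.6]), array([192.3, 121.1]), 85.8)
10 36 [ 0.502 -0.219] [0.721 0.1  ]
20 27 [ 0.501 -0.203] [0.727 0.102]
30 35 [ 0.502 -0.218] [0.718 0.1  ]
40 136 [ 0.502 -0.219] [0.75  0.102]
50 83 [ 0.503 -0.219] [0.748 0.101]
60 65 [ 0.502 -0.068] [0.63  0.102]
70 315 [ 0.503 -0.08 ] [0.633 0.108]
80 500 [ 0.502 -0.086] [0.634 0.116]
90 380 [ 0.503 -0.093] [0.635 0.123]
100 411 [ 0.505 -0.099] [0.635 0.129]
110 390 [ 0.504 -0.108] [0.638 0.134]
120 409 [ 0.503 -0.116] [0.638 0.141]
130 370 [ 0.502 -0.116] [0.638 0.143]
140 83 [ 0.514 -0.116] [0.639 0.096]
150 86 [ 0.625 -0.08 ] [0.64  0.094]
160 93 [ 0.626 -0.08 ] [0.64  0.095]
170 90 [ 0.627 -0.08 ] [0.64  0.094]
180 93 [ 0.628 -0.079] [0.642 0.095]
190 90 [ 0.629 -0.079] [0.642 0.092]
can [0.488 0.29  0.015] [0.554 0.355 0.2  ]
tape [ 0.694 -0.278  0.015] [ 0.796 -0.179  0.056]
gun [0.705 0.112 0.015] [0.881 0.28
[... 557 characters left out ...]
0.096]
60 1 [0.519 0.098] [0.519 0.098]
70 152 [ 0.501 -0.079] [0.631 0.105]
80 248 [ 0.504 -0.086] [0.637 0.111]
90 173 [ 0.505 -0.096] [0.638 0.117]
100 177 [ 0.503 -0.101] [0.63  0.124]
110 203 [ 0.504 -0.108] [0.631 0.131]
120 229 [ 0.504 -0.115] [0.633 0.141]
130 224 [ 0.503 -0.117] [0.634 0.144]
150 2 [ 0.628 -0.082] [ 0.629 -0.082]
180 1 [ 0.631 -0.082] [ 0.631 -0.082]
190 38 [ 0.631 -0.078] [0.645 0.095]
can [0.49  0.292 0.015] [0.557 0.359 0.195]
tape [ 0.696 -0.279  0.015] [ 0.797 -0.178  0.054]
gun [0.709 0.116 0.015] [0.884 0.289 0.077]
purple [[174.0, -252.0], [260.0, -333.0], [387.0, -196.0], [301.0, -116.0]]
purple [[246.0, 62.0], [386.0, -51.0], [462.0, 44.0], [322.0, 157.0]]
```

View pics/crop.png

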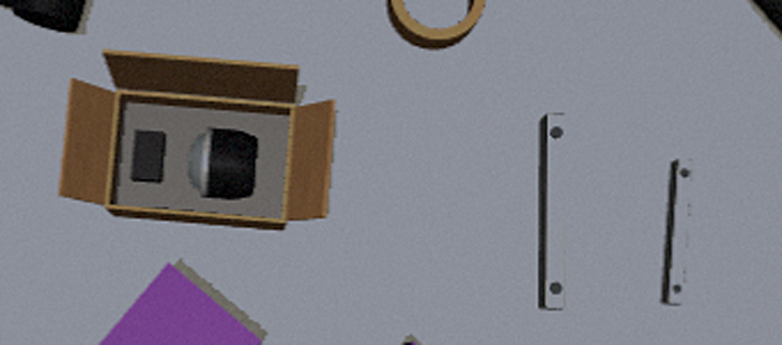

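Carton is about (0.566, 0.010) at yaw −4.3°, and the bar about (0.521, −0.349) at yaw about −1°. The crop confirms the brown open carton and the longer of the two grey bars. I'll start moving, fingers shut.

Call:
{"fn": "drive_tool", "kwargs": {"claw": [0, 0, 0, 0, 0, 0, 0, 0], "slide": [[0.624, -0.884, 0], [0.624, -0.884, 0], [0.624, -0.884, 0], [0.624, -0.884, 0], [0.624, -0.884, 0], [0.624, -0.884, 0], [0.624, -0.884, 0], [0.624, -0.884, 0]], "yaw": [-0.41, -0.41, -0.41, -0.41, -0.41, -0.41, -0.41, -0.41], "newtons": 40}}

```text
time: 0.82
tool_pos: [0.4304, 0.3576, 0.4045]
tcp_rot: [-1.982, -2.437, 0.0]
wrist_force: [1.3, -0.0, 0.0]
width: -0.001
grip_force: 0.0
```

Call:
{"fn": "drive_tool", "kwargs": {"claw": [0, 0, 0, 0, 0, 0, 0, 0], "slide": [[0.24, -0.336, 0], [0.24, -0.336, 0], [0.24, -0.336, 0], [0.24, -0.336, 0], [0.24, -0.336, 0], [0.24, -0.336, -0.236], [0.24, -0.336, -0.236], [0.24, -0.336, -0.236]], "yaw": [-0.092, -0.092, -0.092, -0.092, -0.092, -0.092, -0.092, -0.092]}}

```text
time: 1.48
tool_pos: [0.55, 0.19, 0.2848]
tcp_rot: [-2.309, -2.13, -0.0]
wrist_force: [-0.8, 0.4, -0.4]
width: -0.001
grip_force: 0.0
```

```bash
python3 -c "
from workcell import bot
s=bot.read_state();print(s,bot.tip_reach)"
```

```text
{'time': 1.4833, 'q': array([2.89836221e-01, 1.93050093e-01, 1.92363361e+00, 1.12970318e-04,
       1.02495560e+00, 3.70270408e-01]), 'joint_vel': array([ 0.0198298 ,  0.43513562,  0.35609174, -0.00134965, -0.75816602,
        0.00104013]), 'joint_torque': array([-7.43791480e-01, -4.88971782e+01, -3.59834254e+01, -5.83499274e-02,
        6.11628760e-01, -4.47516446e-03]), 'tool_pos': array([0.55003512, 0.19004074, 0.28483452]), 'tcp_rot': array([-2.30894471e+00, -2.13018895e+00, -8.86781190e-07]), 'wrist_force': array([-0.76719548,  0.3509465 , -0.40075041]), 'torque': array([-0.02735116, -0.00960225,  0.03471812]), 'grip_force': 0.0, 'width': -0.0006296431516924945} 0.1734
```

Call:
{"fn": "drive_tool", "kwargs": {"claw": [0, 0, 0, 0, 0, 0, 0, 0], "slide": [[0, -0.06, 0], [0, -0.11, 0], [0, -0.15, 0], [0, -0.19, 0], [0, -0.22, 0], [0, -0.24, -0.015], [0, -0.26, -0.03], [0, -0.27, -0.045]], "yaw": [0, 0, 0, 0, 0, 0, 0, 0]}}

```text
time: 2.15
tool_pos: [0.5497, 0.0556, 0.2633]
tcp_rot: [-2.307, -2.132, 0.0]
wrist_force: [1.1, 0.3, 1.2]
width: -0.001
grip_force: 0.3
```

Call:
{"fn": "drive_tool", "kwargs": {"claw": [0, 0, 0], "slide": [[0, 0, -0.006], [0, 0, -0.012], [0, 0, -0.012]], "yaw": [0, 0, 0]}}

```text
time: 2.4
tool_pos: [0.5497, 0.0567, 0.2576]
tcp_rot: [-2.305, -2.133, 0.002]
wrist_force: [-0.2, -0.1, -0.4]
width: -0.001
grip_force: 0.0
```

Call:
{"fn": "drive_tool", "kwargs": {"claw": [0, 0], "slide": [[0, 0, -0.006], [0, 0, -0.006]], "yaw": [0, 0]}}

```text
time: 2.57
tool_pos: [0.5501, 0.0569, 0.257]
tcp_rot: [2.305, 2.134, -0.001]
wrist_force: [-5.9, -1.3, 12.3]
width: 0.003
grip_force: 5.8
```

Call:
{"fn": "drive_tool", "kwargs": {"claw": [0, 0, 0, 0, 0, 0, 0, 0], "slide": [[0, 0, 0.08], [0, -0.03, 0.16], [0, -0.1, 0.2], [0, -0.18, 0.2], [0, -0.26, 0.2], [0, -0.34, 0.2], [0, -0.42, 0.2], [0, -0.444, 0.2]], "yaw": [0, 0, 0, 0, 0, 0, 0, 0]}}

```text
time: 3.23
tool_pos: [0.55, -0.1693, 0.3553]
tcp_rot: [2.307, 2.129, -0.001]
wrist_force: [-0.3, 0.7, -0.2]
width: -0.002
grip_force: 0.0
```

Run:
```python
from h import *
c=cam("scene"); cv2.imwrite("pics/s2.png",c["color"][150:350,230:480,::-1].repeat(2,0).repeat(2,1))
P=cloud(c);X,Y,Z=np.moveaxis(P,-1,0);col=c["color"].astype(int)
br=(col[...,0]-col[...,2]>25)&(abs(X-.55)<.09)
m=br&(abs(Y-.06)<.05)&(Z>.07)
for y in np.arange(.03,.11,.01):
  k=m&(abs(Y-y)<.005); print(round(y,2),k.sum(),np.median(Z[k]).round(4) if k.any() else '')
print(bot.read_state()["tool_pos"])
```

```text
0.03 17 0.0811
0.04 76 0.0839
0.05 103 0.0841
0.06 109 0.0844
0.07 115 0.0843
0.08 137 0.0845
0.09 164 0.0842
0.1 166 0.0843
[ 0.55005006 -0.16940217  0.35516407]
```

View pics/s2.png

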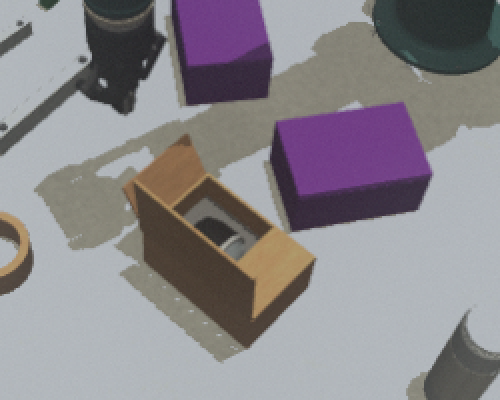

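The crop shows the left flap lying flat (280,270) and the right flap still open (170,180). Now for the right flap.

Call:
{"fn": "drive_tool", "kwargs": {"claw": [0, 0, 0, 0, 0, 0, 0, 0], "slide": [[0, 0, -0.07], [0, 0, -0.14], [0, 0.05, -0.14], [0, 0.1, -0.14], [0, 0.15, -0.14], [0, 0.19, -0.14], [0, 0.22, -0.14], [0, 0.24, -0.155]], "yaw": [0, 0, 0, 0, 0, 0, 0, 0]}}

```text
time: 3.95
tool_pos: [0.5506, -0.0429, 0.2787]
tcp_rot: [2.303, 2.135, 0.003]
wrist_force: [1.1, -0.7, 1.6]
width: -0.001
grip_force: 0.3
```

Call:
{"fn": "drive_tool", "kwargs": {"claw": [0, 0, 0, 0, 0], "slide": [[0, 0.02, -0.015], [0, 0.03, -0.03], [0, 0.03, -0.038], [0, 0.03, -0.042], [0, 0.03, -0.043]], "yaw": [0, 0, 0, 0, 0]}}

```text
time: 4.37
tool_pos: [0.5497, -0.0296, 0.2569]
tcp_rot: [-2.305, -2.129, -0.001]
wrist_force: [-5.4, 6.5, 14.4]
width: 0.003
grip_force: 7.0
```

Call:
{"fn": "drive_tool", "kwargs": {"claw": [0, 0, 0, 0, 0, 0, 0, 0], "slide": [[0, 0, 0.08], [0, 0.02, 0.16], [0, 0.04, 0.24], [0, 0.06, 0.32], [0.08, 0.08, 0.32], [0.16, 0.08, 0.32], [0.24, 0.08, 0.32], [0.27, 0.08, 0.32]], "yaw": [0, 0, 0, 0, 0, 0, 0, 0]}}

```text
time: 5.03
tool_pos: [0.6886, 0.0088, 0.4153]
tcp_rot: [2.306, 2.131, 0.003]
wrist_force: [-0.6, -0.2, -0.1]
width: -0.002
grip_force: 0.0
```

Run:
```python
from h import *
print(bot.read_state()["tool_pos"])
for n in("scene","top"):
  c=cam(n);P=cloud(c);X,Y,Z=np.moveaxis(P,-1,0);col=c["color"].astype(int)
  br=(col[...,0]-col[...,2]>20)&(abs(X-.57)<.1)&(Z>.07)&(abs(Y-.01)<.13)
  print(n)
  for y in np.arange(-.10,.12,.02):
    k=br&(abs(Y-y)<.01)&(X<.61); print(round(y,2),k.sum(),np.median(Z[k]).round(4) if k.any() else '')
  for z in np.arange(.09,.21,.02):
    k=br&(X>.61)&(abs(Z-z)<.01); print('cover',z.round(2),k.sum(),np.median(X[k]).round(3) if k.any() else '')
```

```text
[0.68855089 0.00881756 0.41534145]
scene
-0.1 0 
-0.08 0 
-0.06 44 0.0844
-0.04 195 0.0845
-0.02 211 0.0843
0.0 37 0.0788
0.02 23 0.0775
0.04 130 0.0846
0.06 228 0.0846
0.08 274 0.0845
0.1 223 0.0835
cover 0.09 139 0.631
cover 0.11 126 0.634
cover 0.13 127 0.636
cover 0.15 132 0.637
cover 0.17 147 0.639
cover 0.19 146 0.64
top
-0.1 0 
-0.08 127 0.0843
-0.06 416 0.0846
-0.04 373 0.0847
-0.02 156 0.0849
0.0 0 
0.02 0 
0.04 10 0.6782
0.06 12 0.6342
0.08 2 0.6309
0.1 0 
cover 0.09 117 0.617
cover 0.11 42 0.624
cover 0.13 47 0.626
cover 0.15 45 0.627
cover 0.17 57 0.628
cover 0.19 50 0.63
```

Call:
{"fn": "drive_tool", "kwargs": {"claw": [0, 0, 0, 0, 0, 0, 0, 0], "slide": [[0, 0, -0.07], [0, 0, -0.13], [0, 0, -0.184], [-0.05, 0, -0.184], [-0.09, 0, -0.184], [-0.13, 0, -0.184], [-0.16, 0, -0.184], [-0.186, 0, -0.184]], "yaw": [0, 0, 0, 0, 0, 0, 0, 0]}}

```text
time: 5.8
tool_pos: [0.5895, 0.0089, 0.3233]
tcp_rot: [-2.306, -2.131, 0.002]
wrist_force: [0.4, -0.7, -0.9]
width: -0.002
grip_force: 0.3
```

Call:
{"fn": "drive_tool", "kwargs": {"claw": [0, 0, 0, 0, 0, 0, 0, 0], "slide": [[-0.02, 0, -0.02], [-0.04, 0, -0.045], [-0.06, 0, -0.07], [-0.08, 0, -0.09], [-0.09, 0, -0.105], [-0.09, 0, -0.115], [-0.09, 0, -0.12], [-0.09, 0, -0.122]], "yaw": [0, 0, 0, 0, 0, 0, 0, 0]}}

```text
time: 6.47
tool_pos: [0.5469, 0.0093, 0.2629]
tcp_rot: [-2.307, -2.133, 0.0]
wrist_force: [0.4, -0.1, 0.6]
width: 0.002
grip_force: 0.2
```

Call:
{"fn": "drive_tool", "kwargs": {"claw": [0, 0, 0], "slide": [[0, 0, -0.002], [0, 0, -0.004], [0, 0, -0.005]], "yaw": [0, 0, 0]}}

```text
time: 6.72
tool_pos: [0.5476, 0.0094, 0.2622]
tcp_rot: [2.306, 2.133, 0.001]
wrist_force: [-4.4, -0.3, 10.5]
width: -0.0
grip_force: 5.1
```

Call:
{"fn": "drive_tool", "kwargs": {"claw": [0, 0, 0, 85, 85, 85, 85, 85], "slide": [[0, 0, 0.07], [0, 0.04, 0.14], [0.02, 0.12, 0.2], [0.05, 0.2, 0.2], [0.05, 0.272, 0.2], [0.05, 0.272, 0.2], [0.05, 0.272, 0.2], [0.05, 0.272, 0.2]], "yaw": [0, 0, 0, 0, 0, 0, 0, 0]}}

```text
time: 7.38
tool_pos: [0.5719, 0.1457, 0.3605]
tcp_rot: [2.305, 2.135, -0.001]
wrist_force: [-0.4, -0.2, -0.3]
width: 0.711
grip_force: 0.0
```

```bash
cat > m.py <<'E'
from h import *
import sys
print(bot.read_state()["tool_pos"].round(4))
y0=float(sys.argv[1])
for n in("scene","top"):
  c=cam(n);P=cloud(c);X,Y,Z=np.moveaxis(P,-1,0);col=c["color"].astype(int)
  m=(col[...,0]-col[...,2]>20)&(col[...,1]-col[...,2]>8)&(abs(X-.56)<.13)&(abs(Z-.088)<.008)&(abs(Y-y0)<.15)
  r=cv2.minAreaRect((P[m][:,:2]*1000).astype(np.float32));print(n,m.sum(),np.round(r[0],1),np.round(r[1],1),round(r[2],2),Z[m].mean(),Z[m].std())
  m=(abs(X-.53)<.14)&(abs(Y+.345)<.06)&(Z>.034)&(Z<.045)
  v=P[m][:,:2]; q=np.linalg.svd(v-v.mean(0),full_matrices=False)[2][0]; print("bar",v.mean(0),np.degrees(np.arctan(q[1]/q[0])))
  cv2.imwrite(f"pics/m_{n}.png",c["color"][...,::-1])
E
python3 m.py 0.01
```

```text
[0.5719 0.1457 0.3605]
scene 3117 [566.4  13.2] [182.7 122.9] 85.72 0.08914146806140577 0.0022259898048316387
bar [ 0.5277107  -0.34825435] -1.3915870557579881
top 4104 [567.8  13.6] [180.1 121.1] 85.82 0.08941988104277365 0.0026320149404449595
bar [ 0.51989596 -0.34956026] -0.8191355997562476
```

Call:
{"fn": "drive_tool", "kwargs": {"claw": [85, 85, 85, 85, 85, 85, 85, 85], "slide": [[0.004, 0, -0.08], [0.004, 0, -0.16], [0.004, 0, -0.24], [0.004, 0, -0.31], [0.004, -0.015, -0.31], [0.004, -0.03, -0.31], [0.004, -0.045, -0.31], [0.004, -0.06, -0.31]], "yaw": [0, 0, 0, 0, 0, 0, 0, 0]}}

```text
time: 8.15
tool_pos: [0.5757, 0.1142, 0.2088]
tcp_rot: [2.305, 2.13, 0.007]
wrist_force: [1.7, -0.0, 1.0]
width: 0.994
grip_force: 0.0
```

Call:
{"fn": "drive_tool", "kwargs": {"claw": [85, 85, 85, 85, 85, 85, 85, 85], "slide": [[-0.004, -0.03, 0], [-0.01, -0.07, 0], [-0.018, -0.11, 0], [-0.026, -0.15, 0], [-0.036, -0.19, 0], [-0.046, -0.23, 0], [-0.056, -0.27, 0], [-0.066, -0.31, 0]], "yaw": [0, 0, 0.002, 0.004, 0.006, 0.008, 0.01, 0.01]}}

```text
time: 8.82
tool_pos: [0.5427, -0.0405, 0.2096]
tcp_rot: [2.27, 2.165, 0.01]
wrist_force: [1.7, 5.3, 1.4]
width: 0.997
grip_force: 0.0
```

```bash
python3 m.py -0.14; python3 -c "
from workcell import bot
print(bot.read_state()['wrist_force'])"
```

```text
[ 0.5427 -0.0405  0.2096]
scene 2083 [ 537.1 -142.2] [179.3 123.2] 88.13 0.08932125437281281 0.0022914997083371743
bar [ 0.52775737 -0.34813756] -1.4902580534966774
top 3056 [ 536.4 -147.7] [180.7 120.7] 87.7 0.08947322246479229 0.002602270901798579
bar [ 0.5209424  -0.34951606] -0.8044993567402065
[0.12393761 0.09632714 0.32764202]
```

View pics/m_top.png

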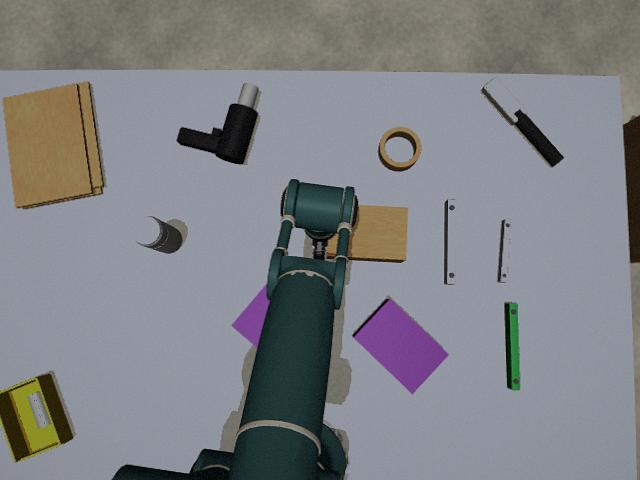

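The picture shows the closed carton at (370,233) moving square toward the bar (450,242). One more push.

Call:
{"fn": "drive_tool", "kwargs": {"claw": [85, 85, 85, 85, 85, 85, 85, 85], "slide": [[-0.005, -0.03, 0], [-0.01, -0.07, 0], [-0.016, -0.11, 0], [-0.022, -0.145, 0], [-0.026, -0.17, 0], [-0.03, -0.19, 0], [-0.03, -0.2, 0], [-0.03, -0.207, 0]], "yaw": [0, 0.002, 0.004, 0.006, 0.006, 0.006, 0.006, 0.006]}}

```text
time: 9.58
tool_pos: [0.5264, -0.1429, 0.207]
tcp_rot: [2.253, 2.188, 0.003]
wrist_force: [0.5, 7.1, 1.1]
width: 0.994
grip_force: 0.0
```

Call:
{"fn": "drive_tool", "kwargs": {"claw": [85, 85, 85], "slide": [[0, -0.003, 0], [0, -0.006, 0], [0, -0.006, 0]], "yaw": [0, 0, 0]}}

```text
time: 9.83
tool_pos: [0.5264, -0.1454, 0.2068]
tcp_rot: [2.253, 2.189, 0.002]
wrist_force: [-1.2, 5.9, 2.6]
width: 0.995
grip_force: 0.0
```

Call:
{"fn": "drive_tool", "kwargs": {"claw": [85, 85, 85], "slide": [[0, -0.004, 0], [0, -0.008, 0], [0, -0.008, 0]], "yaw": [0, 0, 0]}}

```text
time: 10.08
tool_pos: [0.5264, -0.1489, 0.2067]
tcp_rot: [-2.252, -2.189, -0.003]
wrist_force: [-0.0, 7.9, 3.8]
width: 1.001
grip_force: 0.0
```

Call:
{"fn": "drive_tool", "kwargs": {"claw": [85, 85, 85], "slide": [[0, -0.004, 0], [0, -0.008, 0], [0, -0.008, 0]], "yaw": [0, 0, 0]}}

```text
time: 10.33
tool_pos: [0.5262, -0.15, 0.2067]
tcp_rot: [-2.248, -2.186, -0.008]
wrist_force: [-1.4, 24.0, 9.0]
width: 0.996
grip_force: 0.0
```

```bash
python3 m.py -0.25
```

```text
[ 0.5262 -0.15    0.2067]
scene 1775 [ 523.1 -249.3] [181.6 122.2] 87.95 0.0892366220511815 0.002346521184370968
bar [ 0.57329448 -0.34343333] -1.0168585519840507
top 2401 [ 523.9 -250.7] [179.4 121. ] 88.35 0.08955465025108668 0.0026952157616663276
bar [ 0.516914   -0.35119809] -1.588276443062823
```

Flush against the stop: the force rose to 24 N and the centre measures 100 mm from the bar. I'll back off and lift away.

Call:
{"fn": "drive_tool", "kwargs": {"claw": [85, 85, 85, 85, 85, 85, 85, 85], "slide": [[0, 0.02, 0], [0, 0.06, 0], [0, 0.12, 0], [0, 0.16, 0.06], [0, 0.2, 0.12], [0, 0.24, 0.2], [0, 0.28, 0.28], [0, 0.3, 0.3]], "yaw": [0, 0, 0, 0, 0, 0, 0, 0]}}

```text
time: 11.1
tool_pos: [0.5274, -0.0026, 0.3623]
tcp_rot: [2.246, 2.186, 0.01]
wrist_force: [-0.5, 0.3, 0.1]
width: 0.997
grip_force: 0.0
```

Call:
{"fn": "drive_tool", "kwargs": {"claw": [85, 85, 85], "slide": [[0, 0, 0], [0, 0, 0], [0, 0, 0]], "yaw": [0, 0, 0]}}

```text
time: 11.35
tool_pos: [0.5254, -0.0042, 0.3548]
tcp_rot: [-2.252, -2.19, 0.002]
wrist_force: [-0.3, 0.4, -0.8]
width: 0.993
grip_force: 0.0
```

```bash
python3 m.py -0.25
```

```text
[ 0.5254 -0.0042  0.3548]
scene 2519 [ 522.7 -248.6] [183.2 123.3] 88.41 0.08917230161904866 0.002437522122085147
bar [ 0.5766996  -0.34265675] -0.6002888600637807
top 4165 [ 524.1 -249.5] [181.9 121.6] 88.76 0.08945815561142742 0.002709541056979402
bar [ 0.51626471 -0.35091249] -1.758872629351598
```

View pics/m_scene.png

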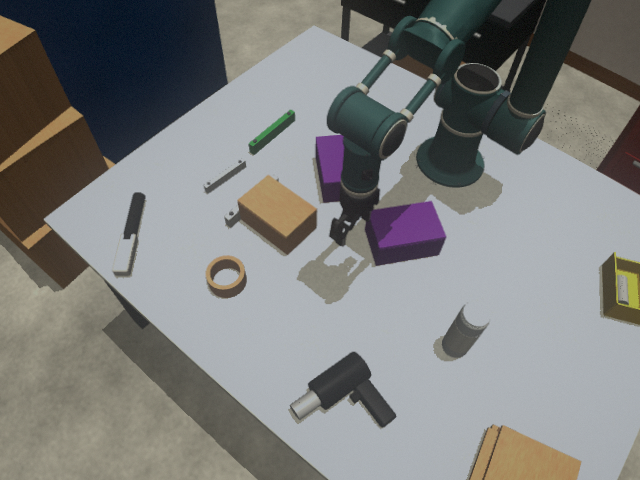

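The closed carton (277,213) sits square against the large bar. The can (465,332), tape (226,275) and gun (345,390) have not moved, and the arm is clear.

```bash
python3 -c "
from workcell import bot
print(bot.finish_job())"
```

```text
the job is handed in; nothing more can be done
None
```

The job is handed in, with no verdict returned: both end flaps were folded down, then the cover, and the closed carton was slid flush and square against the aluminium end stop, with the spray can, tape roll and heat gun left where they were.

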